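# Fit the green filter, click the filter turret to its third place and hold it

## Task

Hang the green filter by its eye on the peg of the lamp's filter turret, flat between the two dowels, and let go of it while the turret is still at rest. Then turn the turret's bar knob clockwise (seen from above), counting the clicks, to the third click, which puts the green glass over the lamp window under the dish; do not run on past it, or the open place lets bare light bleach the culture. Released, the turret springs back to dark, so finish while holding the knob at the third click, and leave the amber filter and the other things on the bench alone.

Things in the scene. Friction and masses are not known exactly. Their poses are not given: they have to be found in the camera images.
- lamp_base: White lamp base, 236 x 150 x 50 mm high, black top, standing fixed on the bench; it carries the turret with its knob, and a dish stage. Origin: on the turret's vertical pivot axis, at bench height; x points from the pivot to the lamp window (away from the robot at yaw 0), z up. The housing reaches from x = -68 to +168 mm and y = -75 to +75 mm
- light_window (a point): Centre of the lit round lamp window (13 mm) in the top of the base, 108 mm from the pivot, 53 mm above the bench. Over it, 102 to 121 mm above the bench and within 36 mm of this point, is a black ring stage with a pink culture dish (fixed), on a post 156 mm from the pivot; the turret and the hung filter pass below it
- filter_turret (a joint): Angle of turret and knob: 0 at rest (dark place over the window, against a stop), growing clockwise seen from above. Clicks each 25 degrees: 0.436, 0.873, 1.309 (the third), 1.745 rad; end stop 1.81. A return spring pulls towards 0: 0.08 N m at rest, 0.18 N m at the third click; clicks are a ripple of 0.08 N m on it, torque low before and high after each. Let go anywhere, it runs back to 0
- third_place (a point): Centre of the turret's empty place 3, a black ring of 31 mm opening, 44 mm outside, upper side 62 mm above the bench, 108 mm from the pivot and 54 mm beyond the peg; the hung filter points from the peg to here. At rest it is 75 degrees counter-clockwise from the window; places 0 (dark, over the window), 1 (red) and 2 (blue) come before it and 4 (open ring) after, 25 degrees apart
- turret_peg (a point): Foot of the upright steel peg on the turret's upper side (62 mm above the bench), 54 mm from the pivot. The peg has 6 mm diameter and is 22 mm high, the top 8 mm tapering to 2 mm. Two round-topped dowels of 5 mm diameter, 7 mm high, stand 26 mm farther out, 12.5 mm either side of the line from peg to third_place
- knob_grip (a point): On the pivot axis, in the middle of the knob's black bar grip, 106 mm above the bench. The bar is 46 mm long along the point's x axis, 14 mm thick along y, and reaches from 88 to 118 mm above the bench; below it is a round skirt of 24 mm radius, top at 88 mm. The x axis turns with the knob; at rest it points to the lamp window
- green_filter: The green filter: black plate 5 mm thick with eye, neck (16 mm wide) and round green glass, lying on the bench, 50 g. Origin: underside, below the middle of the upright finger tab, 22 mm long along x, 10 mm thick along y, top 32 mm above the underside with a green band. x points to the glass (centre x = +28 mm, 31 mm, in a 38 mm mount); eye at x = -26 mm. Hung, the origin is 80 mm from the pivot
- green_eye (a point): Centre of the green filter's eye, a through hole of 10 mm in a square boss 21 mm wide, at the underside of the plate
- green_glass (a point): Centre of the green filter's glass, at the underside of the plate
- amber_filter: A second filter of the same shape with amber glass and an amber band on its tab, not wanted; lying on the bench
- blue_cap_tube: Small bottle with a blue cap, 29 mm diameter, 75 mm high, standing on the bench; origin in the middle of its underside; leave it standing where it is
- timer: White lab timer, 76 x 76 x 18 mm, on the bench; origin in the middle of its underside; leave it where it is
- flask: Flat pink culture flask with a red cap, 108 x 90 x 23 mm, lying on the bench; origin in the middle of its underside; leave it where it is

How it is judged:
By the outcome, as a careful person would: the job done as asked, in the order asked, and still so for the second after the job is handed in, while the arm keeps its last pose, push and grip.
It also fails if it takes over 58 s, if anything falls off the work surface, if the arm or the gripper's body presses on something with over 40 N, if the wrist force passes 120 N, or if a joint passes its speed limit or range.

## Robot

A 6-joint arm with a two-finger parallel gripper is mounted at the origin on a cart in front of the work surface, level with it; the furniture and walls round the work are solid. World frame = base frame: x ahead of the robot, y to its left, z up, the work surface at z = 0. Lengths are in m, angles in degrees, forces in N, time in s.
With the tool pointing down it reaches from about 0.375 to 0.9 m from the base axis. Payload 3.1 kg.
Tool frame: the origin (TCP) lies on the centre line of the jaws, within the pads' length; the fingertips stand 25 mm ahead of it and the grasp point (between the pads) lies 6 mm ahead of it; z points along the fingers, y is the line along which they close (so a half turn about z gives the same grasp; the last joint's range is limited). The gripper opens to 87 mm and grips with 3 to 60 N. Pads are 19 mm wide; open, the fingers measure 117 mm over their backs; the gripper's body (75 mm by 190 mm) begins 51 mm behind the grasp point.
Start: joints at [53.428, 30.224, 82.088, -0, 67.689, -10.227], TCP at [0.277, 0.56, 0.248] pointing down, gripper open.
Joint ranges: [-176.69, 176.69], [-43.24, 126.21], [12.49, 139.97], [-82, 262], [0, 151.66], [-163.58, 163.58]. Speed limits (degrees/s): [159.86, 159.86, 180, 180, 180, 180].

## Interface

Orientations are given as a 3x3 rotation matrix whose columns are the frame's x, y, z axes.
In Python, from rig import read_state, capture, camera_params, hand_in gives the robot as it stands.
- The arm moves only by the tool apply_moves, never from a script. Its argument "rows" is a list of rows, each an object of numbers: "x", "y", "z": the shift along the tool's x, y, z in mm; "rx", "ry", "rz": the turn, a rotation vector about the tool's x, y, z in units of 6 degrees (1.0 is 6 degrees); "claw": the closure in counts, from 0 (fully open) to 255 (shut). A call has 1 to 10 rows; each row is the pose to reach, as a shift and turn from the pose commanded when the call began, along the tool's axes at that moment; what a row does not reach only later rows make up. A row lasts 1/8 s, in which the tool goes at most 62.5 mm and 10.7 degrees, less where a joint would pass 70% of its speed; a pose out of reach is approached as far as the arm can. A call with a gripper value outside its range is refused whole. The fingers move at their own pace and stop on an object; the grip force is fixed at half the most. Time passes only in rows, so rows that repeat a pose let the fingers close. It gives the time, the measured TCP pose, the force, the opening and the grip force at its end, in the units of the state.
- read_state(): the state, without advancing time (a new reading comes with each control period).
- capture(name): name is "scene" or "top" or "wrist"; returns (picture, depth): 480x640x3 uint8, red, green, blue; 480x640 float32, m along the optical axis (not along the pixel's ray), 0 where there is no reading.
- camera_params(name): a dict with "fx", "fy", "cx", "cy" (pixels), "xyz" and "orientation" of the camera in the world. Camera axes: x right, y up, looking along -z (the intrinsics and any distortion apply to the point x, -y, -z); pixel columns grow to the right and rows downward; lengths in m; the calibration is good to about 2 mm. The wrist camera is an equidistant fisheye: a pixel r from the principal point sees the ray r / f radians off the axis. A picture is of the moment at which its call begins: read the wrist's pose just before it. camera_params takes no time and is no camera call; for the wrist camera it gives the pose at the moment of the call.
- hand_in(): hands the job in; it is judged then, once.
The state is a dict: "time_s": time; "joint_positions": joint angles; "qvel": joint speeds; "tau": joint torques, N m; "position": TCP position; "tcp_rot": TCP orientation; "force": force on the tool from outside, world axes, zero at the start; "moment": the same for the moment, N m; "opening": opening from 0.0 (shut) to 1.0 (fully open); "grasp_force": force on a finger pad.
Only numpy, scipy, OpenCV 4.12 (cv2) and the standard library are available. Lean on these libraries where they do the work, as an engineer would, in place of code of your own. Each camera call takes 0.05 s, during which the arm holds its last target. There are 200 camera calls.

## Working session

There is one attempt and no reset: what is moved stays moved. The work goes in short steps, Python scripts to look and compute and a tool call to move; the robot and the scene stay as the last step left them, time stands still between calls to the robot, and variables do not carry over. Pictures are saved under pics/ and viewed, at most 11 in all, crops included, and the job is handed in when it is done.

Besides the shell and the picture viewer there is one more tool, called after "Emit:" by a JSON object that holds its "method" and its "body", one argument or row to a line. apply_moves: Moves the arm, as the interface text tells. Its arguments: {"type":"object","properties":{"rows":{"type":"array"}},"required":["rows"]}

```bash
mkdir -p pics; cat > h.py <<'E'
import numpy as np, cv2
from rig import read_state, capture, camera_params, hand_in
def pts(name):
    p=camera_params(name); im,d=capture(name)
    v,u=np.mgrid[0:480,0:640]
    c=np.stack([(u-p['cx'])/p['fx']*d,-(v-p['cy'])/p['fy']*d,-d],-1)
    W=c@np.array(p['orientation']).T+np.array(p['xyz'])
    return im,d,W,p
def save(n,im): cv2.imwrite('pics/'+n+'.png',cv2.cvtColor(im,cv2.COLOR_RGB2BGR))
E
python3 - <<'E'
from h import *
for n in('top','scene'):
    im,d,W,p=pts(n); save(n,im); np.savez('/tmp/'+n,im=im,d=d,W=W); print(n,p)
print(read_state())
E
```

```text
top {'fx': 448.9396912830268, 'fy': 448.9396912830268, 'cx': 318.819450534419, 'cy': 236.77651197484212, 'xyz': array([0.33949463, 0.04481313, 0.96382743]), 'orientation': array([[-0.00271941,  0.98334246, -0.18174214],
       [-0.99995878, -0.00109953,  0.00901322],
       [ 0.00866325,  0.18175915,  0.98330492]])}
scene {'fx': 536.9211831591845, 'fy': 536.9211831591845, 'cx': 314.25353406328077, 'cy': 241.72671770815654, 'xyz': array([-0.15351938, -0.95000683,  0.64784565]), 'orientation': array([[ 0.84565444,  0.23073563, -0.48127917],
       [-0.533634  ,  0.34834257, -0.77064402],
       [-0.01016501,  0.90852547,  0.41770581]])}
{'time_s': 0.1, 'joint_positions': array([ 5.34271215e+01,  3.02712836e+01,  8.21502270e+01, -1.05987985e-03,
        6.76913644e+01, -1.02270871e+01]), 'qvel': array([ 0.05586017, -0.15414179, -0.14994967,  0.01394195,  0.09245209,
        0.0623191 ]), 'tau': array([-4.44423949e-04, -4.40984309e+01, -1.77150142e+01,  6.35129353e-02,
        5.34192973e-02, -1.09102871e-05]), 'position': array([0.27696121, 0.55957969, 0.24668816]), 'tcp_rot': array([[-8.96134967e-01,  4.43780098e-01, -1.16009306e-03],
       [ 4.43781489e-01,  8.96133614e-01, -1.59233436e-03],
       [ 3.32952093e-04, -1.94177432e-03, -9.99998059e-01]]), 'force': array([ 0.44345275,  0.42828259, -0.57590658]), 'moment': array([-0.020075  ,  0.04456785,  0.00406386]), 'grasp_force': 0.0, 'opening': 0.9996782381880011}
```

View pics/top.png

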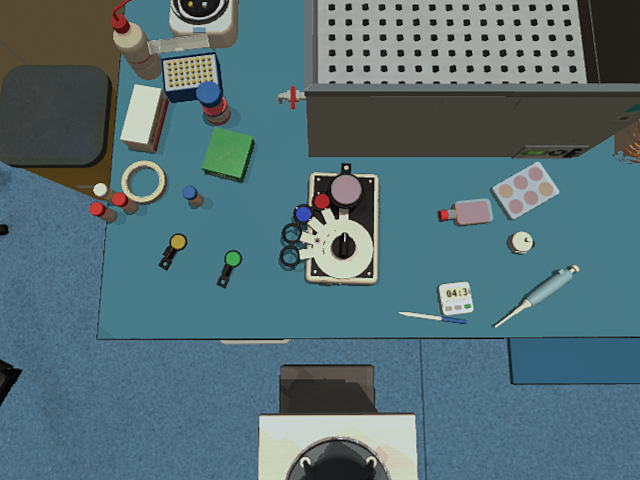

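View pics/scene.png

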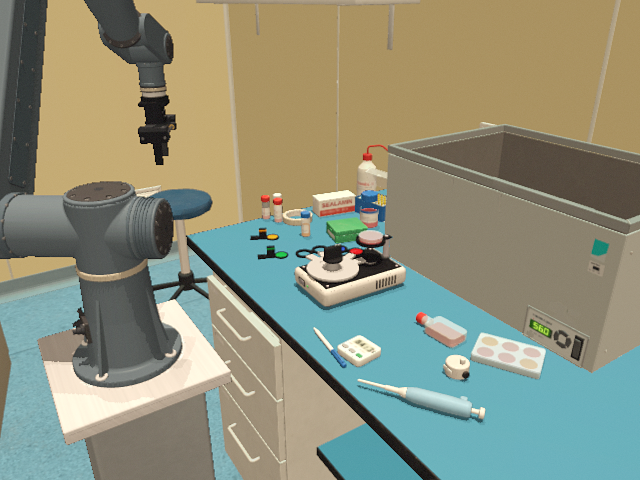

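The top view shows the green filter at about (230,268), amber at (173,250), and the turret knob at (345,245). The dish is at (346,190), and the empty rings are at (291,234) and (290,257). Next I'll take rough positions and an enlarged crop.

```bash
python3 - <<'E'
from h import *
z=np.load('/tmp/top.npz'); im,W=z['im'],z['W']
hsv=cv2.cvtColor(im,cv2.COLOR_RGB2HSV)
def rep(n,m,box):
    u0,v0,u1,v1=box; mm=np.zeros(m.shape,bool); mm[v0:v1,u0:u1]=m[v0:v1,u0:u1]
    v,u=np.nonzero(mm); print(n,len(u),u.mean().round(1),v.mean().round(1),np.median(W[mm],0).round(4),W[mm].min(0).round(3),W[mm].max(0).round(3))
rep('greenglass',(hsv[...,0]>45)&(hsv[...,0]<75)&(hsv[...,1]>150),(210,240,250,295))
rep('blackplate',hsv[...,2]<60,(210,255,245,292))
rep('dish',(W[...,2]>.1),(325,170,365,212))
rep('knob',(W[...,2]>.1),(325,225,365,265))
m=(W[...,2]>.035)&(W[...,2]<.075); 
rep('base',m,(270,150,390,300))
rep('red',(hsv[...,1]>180)&((hsv[...,0]<8)|(hsv[...,0]>172)),(308,190,332,212))
rep('blue',(hsv[...,1]>200)&(hsv[...,0]>112)&(hsv[...,0]<125),(290,200,315,225))
rep('incub',W[...,2]>.2,(300,60,600,170))
save('topc',cv2.resize(im[160:300,200:400],None,fx=4,fy=4,interpolation=cv2.INTER_CUBIC))
E
```

```text
greenglass 170 232.1 259.1 [0.4687 0.2227 0.0049] [ 0.339  0.045 -0.   ] [0.486 0.238 0.964]
blackplate 206 226.0 273.4 [0.4356 0.233  0.0061] [ 0.339  0.045 -0.002] [0.477 0.253 0.964]
dish 1068 345.0 189.8 [ 0.5882 -0.0142  0.1205] [ 0.339 -0.05   0.102] [0.634 0.045 0.964]
knob 190 343.6 244.6 [ 0.4801 -0.0102  0.1176] [ 0.339 -0.017  0.101] [0.506 0.045 0.964]
base 7335 337.1 229.7 [0.5199 0.0054 0.06  ] [ 0.413 -0.117  0.035] [0.698 0.118 0.073]
red 184 321.8 201.0 [0.5817 0.0298 0.0616] [0.339 0.015 0.057] [0.598 0.046 0.964]
blue 1 308.0 220.0 [0.5406 0.0587 0.0649] [0.541 0.059 0.065] [0.541 0.059 0.065]
incub 11305 449.4 101.0 [ 0.6967 -0.1765  0.2732] [ 0.339 -0.472  0.2  ] [0.758 0.062 0.964]
```

View pics/topc.png

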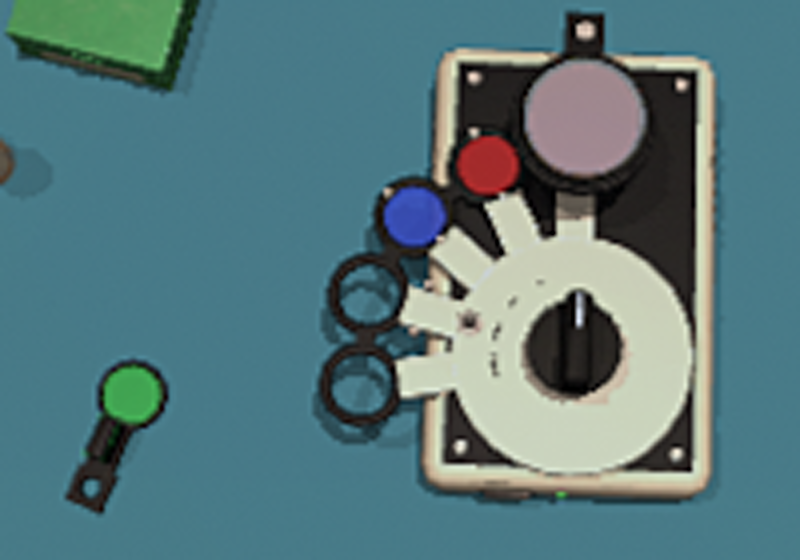

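Emit:
{"method": "apply_moves", "body": {
  "rows": [
    {"x":-290,"y":-215,"z":60,"rz":15},
    {"x":-290,"y":-215,"z":60,"rz":15},
    {"x":-290,"y":-215,"z":60,"rz":15},
    {"x":-290,"y":-215,"z":60,"rz":15},
    {"x":-290,"y":-215,"z":60,"rz":15},
    {"x":-290,"y":-215,"z":60,"rz":15},
    {"x":-290,"y":-215,"z":60,"rz":15},
    {"x":-290,"y":-215,"z":60,"rz":15},
    {"x":-290,"y":-215,"z":60,"rz":15}
  ]
}}

```text
validation failed for argument at $.ro...
```

Emit:
{"method": "apply_moves", "body": {
  "rows": [
    {"rz":15,"z":25},
    {"rz":15,"z":25},
    {"rz":15,"z":25},
    {"rz":15,"z":25},
    {"rz":15,"z":25},
    {"rz":15,"z":25},
    {"rz":15,"z":25},
    {"rz":15,"z":25},
    {"rz":15,"z":25},
    {"rz":15,"z":25}
  ]
}}

```text
validation failed for argument at $.ro...
```

```bash
cat >> h.py <<'E'
def wray(p,u,v):
    # world ray dirs for wrist fisheye pixels
    u=np.asarray(u,float);v=np.asarray(v,float)
    a=(u-p['cx'])/p['fx']; b=(v-p['cy'])/p['fy']; r=np.hypot(a,b)+1e-12
    s=np.sin(r)/r
    return np.stack([a*s,-b*s,-np.cos(r)],-1)@np.array(p['orientation']).T
def wplane(p,u,v,z):
    d=wray(p,u,v); o=np.array(p['xyz']); return o+d*((z-o[2])/d[...,2])[...,None]
def wpix(p,P):
    q=(np.atleast_2d(P)-np.array(p['xyz']))@np.array(p['orientation']); a=q[:,0];b=-q[:,1];c=-q[:,2]
    t=np.arctan2(np.hypot(a,b),c); h=np.hypot(a,b)+1e-12
    return np.stack([p['cx']+p['fx']*t*a/h,p['cy']+p['fy']*t*b/h],-1)
def rel(target,yaw=None):
    s=read_state(); R=s['tcp_rot']; d=R.T@(np.array(target)-s['position'])*1000
    y=np.degrees(np.arctan2(R[1,0],R[0,0])); print('pos',s['position'].round(4),'yaw',y.round(2),'move',d.round(1), 'rz', None if yaw is None else (-((yaw-y+180)%360-180)/6).round(3),'j6',s['joint_positions'][5].round(1),'F',s['force'].round(1),'M',s['moment'].round(3),'op',s['opening'],'t',s['time_s'])
E
python3 - <<'E'
from h import *
rel([.4435,.235,.16],-26)
p=camera_params('wrist'); im,d=capture('wrist'); save('w1',im); print(p)
np.savez('/tmp/w1',im=im,d=d,p=np.array(p,dtype=object))
E
```

```text
pos [0.277  0.5596 0.2467] yaw 153.65 move [-293.3 -216.8   87. ] rz 29.942 j6 -10.2 F [ 0.4  0.4 -0.6] M [-0.02   0.045  0.004] op 0.9996782381880011 t 0.1
{'fx': 371.64829954431775, 'fy': 371.64829954431775, 'cx': 319.458471616888, 'cy': 231.09633375307408, 'xyz': array([0.21536599, 0.59048992, 0.38389784]), 'orientation': array([[ 0.44300694, -0.86761028, -0.22582574],
       [ 0.89651753,  0.42841763,  0.11275927],
       [-0.00108337, -0.25240987,  0.9676198 ]])}
```

View pics/w1.png

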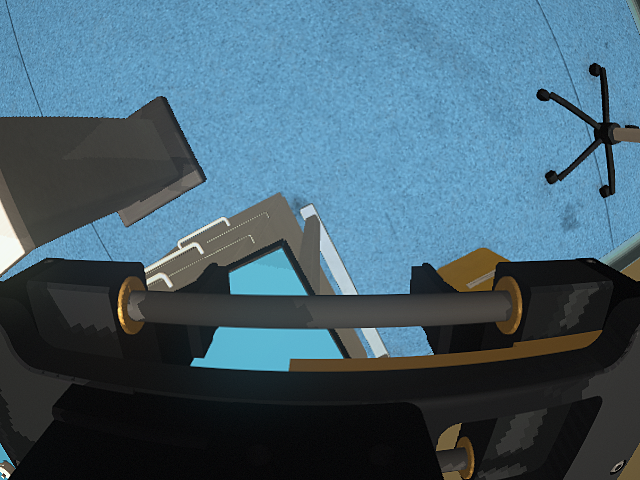

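The first move was refused by the schema, so I'll fill in all the fields. The wrist camera sits on the tool's +x side and looks along +x. If the current heading is kept (tool x from glass to eye), the camera can see both the eye and the peg, so no half turn is needed.

Emit:
{"method": "apply_moves", "body": {
  "rows": [
    {"x":-335,"y":-217,"z":50,"rx":0,"ry":0,"rz":0,"claw":0},
    {"x":-335,"y":-217,"z":50,"rx":0,"ry":0,"rz":0,"claw":0},
    {"x":-335,"y":-217,"z":50,"rx":0,"ry":0,"rz":0,"claw":0},
    {"x":-335,"y":-217,"z":50,"rx":0,"ry":0,"rz":0,"claw":0},
    {"x":-335,"y":-217,"z":50,"rx":0,"ry":0,"rz":0,"claw":0},
    {"x":-335,"y":-217,"z":50,"rx":0,"ry":0,"rz":0,"claw":0},
    {"x":-335,"y":-217,"z":50,"rx":0,"ry":0,"rz":0,"claw":0},
    {"x":-335,"y":-217,"z":50,"rx":0,"ry":0,"rz":0,"claw":0},
    {"x":-335,"y":-217,"z":50,"rx":0,"ry":0,"rz":0,"claw":0}
  ]
}}

```text
time_s: 1.27
position: [0.4807, 0.2174, 0.1975]
tcp_rot: [[-0.896, 0.444, -0.001], [0.444, 0.896, 0.0], [0.001, -0.0, -1.0]]
force: [-0.6, -0.2, -0.3]
opening: 1.0
grasp_force: 0.0
```

```bash
python3 - <<'E'
from h import *
p=camera_params('wrist'); im,d=capture('wrist'); save('w2',im)
np.savez('/tmp/w2',im=im,d=d,p=np.array(p,dtype=object))
print(wpix(p,[[.4687,.2227,.005],[.4435,.235,.032],[.42,.246,.005]]))
E
```

```text
[[318.4644819  198.74109427]
 [318.21364433 170.41259105]
 [317.65623019 138.47963068]]
```

View pics/w2.png

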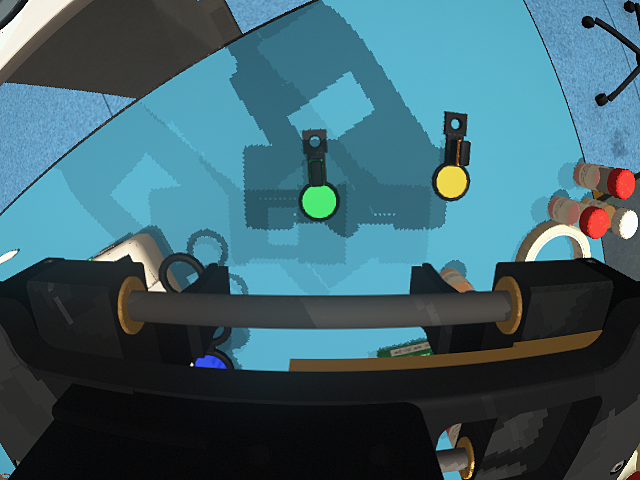

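The green glass is at (319,201) and its eye at (315,141), close to the prediction. The amber filter is off to the right at (452,180).

```bash
python3 - <<'E'
from h import *
z=np.load('/tmp/w2.npz',allow_pickle=True); im=z['im']; p=z['p'].item()
hsv=cv2.cvtColor(im,cv2.COLOR_RGB2HSV)
m=(hsv[...,0]>45)&(hsv[...,0]<78)&(hsv[...,1]>120)&(hsv[...,2]>120); m[:182]=0;m[225:]=0;m[:,:295]=0;m[:,345:]=0
v,u=np.nonzero(m); g=(u.mean(),v.mean())
b=hsv[...,2]>110; b=b[130:152,303:327].astype(np.uint8)
n,l,st,c=cv2.connectedComponentsWithStats(b,connectivity=4)
for k in range(1,n):
    if 10<st[k,4]<150: e=c[k]+[303,130]; print(st[k],e)
G=wplane(p,*g,.005); E=wplane(p,*e,.005); dx=G-E
print(g,len(u),G,E,np.hypot(*dx[:2]))
yaw=np.degrees(np.arctan2(-dx[1],-dx[0])); O=E+dx*26/54
print('tool yaw',yaw,'origin',O)
rel([O[0],O[1],.035],yaw)
E
```

```text
[ 7  6 10 10 76] [314.21052632 140.78947368]
(np.float64(318.78054298642536), np.float64(201.2262443438914)) 884 [0.47086082 0.22194796 0.005     ] [0.42049132 0.24237941 0.005     ] 0.05435559737168828
tool yaw 157.9209771042679 origin [0.4447433  0.23254205 0.005     ]
pos [0.4805 0.2178 0.1976] yaw 153.71 move [ 38.5  -2.6 162.6] rz -0.702 j6 -51.5 F [-0.3  0.3 -0.4] M [ 0.022 -0.032 -0.004] op 0.9997518610527263 t 1.325
```

Emit:
{"method": "apply_moves", "body": {
  "rows": [
    {"x":38.5,"y":-2.6,"z":60,"rx":0,"ry":0,"rz":-0.7,"claw":130},
    {"x":38.5,"y":-2.6,"z":110,"rx":0,"ry":0,"rz":-0.7,"claw":130},
    {"x":38.5,"y":-2.6,"z":140,"rx":0,"ry":0,"rz":-0.7,"claw":130},
    {"x":38.5,"y":-2.6,"z":162,"rx":0,"ry":0,"rz":-0.7,"claw":130},
    {"x":38.5,"y":-2.6,"z":162,"rx":0,"ry":0,"rz":-0.7,"claw":130},
    {"x":38.5,"y":-2.6,"z":162,"rx":0,"ry":0,"rz":-0.7,"claw":130}
  ]
}}

```text
time_s: 2.08
position: [0.4457, 0.2326, 0.0363]
tcp_rot: [[-0.927, 0.376, 0.001], [0.376, 0.927, 0.0], [-0.001, 0.001, -1.0]]
force: [-0.6, 0.8, 0.7]
opening: 0.507
grasp_force: 0.0
```

Emit:
{"method": "apply_moves", "body": {
  "rows": [
    {"x":0,"y":0,"z":0,"rx":0,"ry":0,"rz":0,"claw":180},
    {"x":0,"y":0,"z":0,"rx":0,"ry":0,"rz":0,"claw":210},
    {"x":0,"y":0,"z":0,"rx":0,"ry":0,"rz":0,"claw":255},
    {"x":0,"y":0,"z":0,"rx":0,"ry":0,"rz":0,"claw":255},
    {"x":0,"y":0,"z":0,"rx":0,"ry":0,"rz":0,"claw":255},
    {"x":0,"y":0,"z":0,"rx":0,"ry":0,"rz":0,"claw":255}
  ]
}}

```text
time_s: 2.82
position: [0.4457, 0.2317, 0.0358]
tcp_rot: [[-0.926, 0.377, 0.0], [0.377, 0.926, 0.0], [-0.0, 0.0, -1.0]]
force: [0.3, -0.4, 3.4]
opening: 0.116
grasp_force: 30.0
```

Emit:
{"method": "apply_moves", "body": {
  "rows": [
    {"x":0,"y":0,"z":-40,"rx":0,"ry":0,"rz":0,"claw":255},
    {"x":0,"y":0,"z":-90,"rx":0,"ry":0,"rz":0,"claw":255},
    {"x":-35,"y":-30,"z":-120,"rx":0,"ry":0,"rz":-5,"claw":255},
    {"x":-60,"y":-50,"z":-120,"rx":0,"ry":0,"rz":-10,"claw":255},
    {"x":-80,"y":-75,"z":-120,"rx":0,"ry":0,"rz":-16,"claw":255},
    {"x":-108,"y":-94,"z":-120,"rx":0,"ry":0,"rz":-16,"claw":255},
    {"x":-108,"y":-94,"z":-120,"rx":0,"ry":0,"rz":-16,"claw":255},
    {"x":-108,"y":-94,"z":-120,"rx":0,"ry":0,"rz":-16,"claw":255},
    {"x":-108,"y":-94,"z":-120,"rx":0,"ry":0,"rz":-16,"claw":255},
    {"x":-108,"y":-94,"z":-120,"rx":0,"ry":0,"rz":-16,"claw":255}
  ]
}}

```text
time_s: 4.08
position: [0.5097, 0.1039, 0.1551]
tcp_rot: [[-0.438, -0.899, -0.001], [-0.899, 0.438, 0.0], [0.0, 0.001, -1.0]]
force: [0.0, -0.3, -0.8]
opening: 0.112
grasp_force: 30.0
```

Emit:
{"method": "apply_moves", "body": {
  "rows": [
    {"x":0,"y":0,"z":0,"rx":0,"ry":0,"rz":0,"claw":255},
    {"x":0,"y":0,"z":0,"rx":0,"ry":0,"rz":0,"claw":255},
    {"x":0,"y":0,"z":0,"rx":0,"ry":0,"rz":0,"claw":255},
    {"x":0,"y":0,"z":0,"rx":0,"ry":0,"rz":0,"claw":255}
  ]
}}

```text
time_s: 4.58
position: [0.5101, 0.104, 0.1555]
tcp_rot: [[-0.444, -0.896, -0.0], [-0.896, 0.444, -0.0], [0.0, 0.0, -1.0]]
force: [0.4, -0.3, -0.0]
opening: 0.11
grasp_force: 30.0
```

```bash
python3 - <<'E'
from h import *
rel([.511,.104,.155],255)
s=read_state(); p=camera_params('wrist'); im,d=capture('wrist'); save('w3',im)
np.savez('/tmp/w3',im=im,d=d,p=np.array(p,dtype=object),s=np.array(s,dtype=object))
R=s['tcp_rot'];O=s['position']+R@[0,0,.035]
print(wpix(p,[O+R@[.026,0,0]-[0,0,-.005],[.494,.040,.084],[.48,-.012,.118]]))
E
```

```text
pos [0.5101 0.104  0.1555] yaw -116.37 move [-0.4 -0.7  0.5] rz -1.895 j6 -154.4 F [ 0.4 -0.3 -0. ] M [ 0.055  0.061 -0.025] op 0.11036912668589033 t 4.575
[[319.48103658 229.19298366]
 [294.40070232 143.74566374]
 [267.30323368  36.58108947]]
```

View pics/w3.png

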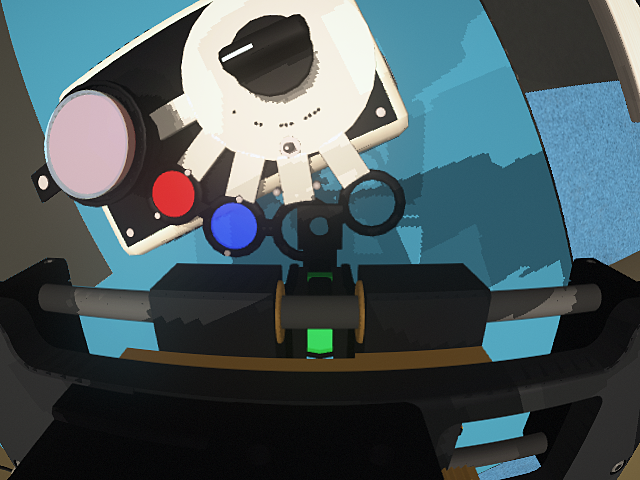

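The camera shows the peg at about (291,147), the held eye at (319,227), the red glass at (174,194), the blue glass at (234,226) and the place-4 ring at (372,203). With this heading, joint 6 would run past its limit before the filter lines up. I'll set the filter down and regrip it turned by half a turn, but first I'll measure the turret from this view.

```bash
python3 - <<'E'
from h import *
from scipy.optimize import least_squares
z=np.load('/tmp/w3.npz',allow_pickle=True); im=z['im']; p=z['p'].item(); s=z['s'].item()
hsv=cv2.cvtColor(im,cv2.COLOR_RGB2HSV)
def cen(m,box):
    u0,v0,u1,v1=box; n,l,st,c=cv2.connectedComponentsWithStats(m[v0:v1,u0:u1].astype(np.uint8))
    k=1+np.argmax(st[1:,4]); print(st[k]); return c[k]+[u0,v0]
sat=hsv[...,1]>150
red=cen(sat&((hsv[...,0]<8)|(hsv[...,0]>172)),(145,165,205,225))
blue=cen(sat&(hsv[...,0]>112)&(hsv[...,0]<128),(205,195,265,255))
r4=cen(hsv[...,2]>90,(352,180,394,226))
eye=cen(hsv[...,2]>60,(309,216,331,237))
g=cv2.cvtColor(im,cv2.COLOR_RGB2GRAY)
print(red,blue,r4,eye)
P=[wplane(p,*q,.062)[:2] for q in(red,blue,r4)]; A=np.radians([25,50,100])
f=lambda t:np.concatenate([P[i]-t[:2]-.108*np.array([np.cos(A[i]+t[2]),np.sin(A[i]+t[2])]) for i in range(3)])
r=least_squares(f,[.48,-.012,0]); t=r.x; print('pivot',t[:2],'yaw',np.degrees(t[2]),'res mm',(r.fun*1e3).round(1))
a=t[2]+np.radians(75); peg=t[:2]+.054*np.array([np.cos(a),np.sin(a)])
print('peg',peg,'peg px pred foot/top',wpix(p,[[*peg,.062],[*peg,.084]]))
zt=s['position'][2]-.030
E=wplane(p,*eye,zt); print('eye in tool mm',(s['tcp_rot'].T@(E-s['position'])*1e3).round(1))
save('w3c',cv2.resize(im[110:270,190:350],None,fx=3.5,fy=3.5,interpolation=cv2.INTER_CUBIC))
rel([.4457,.2317,.0358],158)
E
```

```text
[   7    5   43   47 1565]
[   6    8   46   47 1696]
[   0    0   42   46 1353]
[  1   1  18  18 265]
[172.88753994 193.42492013] [233.45931604 225.77535377] [371.55062823 204.19733925] [318.78867925 225.74339623]
pivot [ 0.48245565 -0.01133264] yaw -2.3815269328050785 res mm [-0.4  0.3 -0.3  0.   0.7 -0.3]
peg [0.49858724 0.04020154] peg px pred foot/top [[290.24171391 146.55537557]
 [287.25121899 147.76262018]]
eye in tool mm [27.7 -0.3 30. ]
pos [0.5102 0.104  0.1556] yaw -116.36 move [-85.8 114.5 119.8] rz 14.273 j6 -154.4 F [-0.  -0.3 -0.3] M [ 0.125  0.067 -0.021] op 0.11487091893945281 t 4.625
```

View pics/w3c.png

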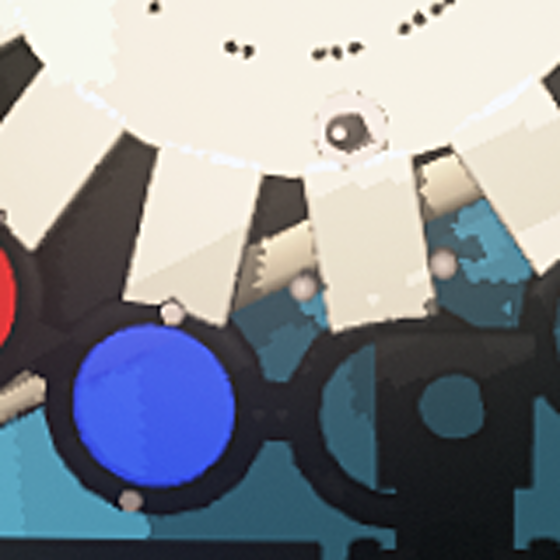

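The crop shows the peg tip at (287,147), which agrees with the fitted turret to 0.3 mm. Now I'll set the filter down on clear bench nearby and open the gripper.

Emit:
{"method": "apply_moves", "body": {
  "rows": [
    {"x":-59,"y":74,"z":0,"rx":0,"ry":0,"rz":0,"claw":255},
    {"x":-59,"y":74,"z":20,"rx":0,"ry":0,"rz":0,"claw":255},
    {"x":-59,"y":74,"z":70,"rx":0,"ry":0,"rz":0,"claw":255},
    {"x":-59,"y":74,"z":105,"rx":0,"ry":0,"rz":0,"claw":255},
    {"x":-59,"y":74,"z":115,"rx":0,"ry":0,"rz":0,"claw":255},
    {"x":-59,"y":74,"z":119,"rx":0,"ry":0,"rz":0,"claw":255},
    {"x":-59,"y":74,"z":119,"rx":0,"ry":0,"rz":0,"claw":255},
    {"x":-59,"y":74,"z":119,"rx":0,"ry":0,"rz":0,"claw":255}
  ]
}}

```text
time_s: 5.62
position: [0.4709, 0.1897, 0.0377]
tcp_rot: [[-0.444, -0.896, 0.002], [-0.896, 0.444, 0.0], [-0.001, -0.002, -1.0]]
force: [0.0, -0.3, -1.1]
opening: 0.115
grasp_force: 30.0
```

Emit:
{"method": "apply_moves", "body": {
  "rows": [
    {"x":0,"y":0,"z":0,"rx":0,"ry":0,"rz":0,"claw":200},
    {"x":0,"y":0,"z":0,"rx":0,"ry":0,"rz":0,"claw":170},
    {"x":0,"y":0,"z":0,"rx":0,"ry":0,"rz":0,"claw":130},
    {"x":0,"y":0,"z":0,"rx":0,"ry":0,"rz":0,"claw":130},
    {"x":0,"y":0,"z":-60,"rx":0,"ry":0,"rz":0,"claw":130},
    {"x":0,"y":0,"z":-100,"rx":0,"ry":0,"rz":0,"claw":130},
    {"x":0,"y":0,"z":-100,"rx":0,"ry":0,"rz":0,"claw":130},
    {"x":0,"y":0,"z":-100,"rx":0,"ry":0,"rz":0,"claw":130}
  ]
}}

```text
time_s: 6.62
position: [0.4694, 0.1895, 0.1362]
tcp_rot: [[-0.443, -0.896, -0.001], [-0.896, 0.443, -0.0], [0.001, 0.001, -1.0]]
force: [-0.3, -0.9, -0.2]
opening: 0.486
grasp_force: 0.0
```

```bash
python3 - <<'E'
from h import *
rel([.47,.19,.036],63.6)
s=read_state(); p=camera_params('wrist'); im,d=capture('wrist'); hsv=cv2.cvtColor(im,cv2.COLOR_RGB2HSV)
R=s['tcp_rot']; e0=wpix(p,[s['position']+R@[.0275,0,.131]])[0]; g0=wpix(p,[s['position']+R@[-.0265,0,.131]])[0]; print(e0,g0)
x,y=e0.astype(int); b=(hsv[y-13:y+13,x-13:x+13,2]>100).astype(np.uint8)
n,l,st,c=cv2.connectedComponentsWithStats(b,connectivity=4)
for k in range(1,n):
    q=c[k]+[x-13,y-13]; E=wplane(p,*q,.005); print(st[k],q,E,'eye in tool',(R.T@(E-s['position'])*1e3).round(1))
E
```

```text
pos [0.4694 0.1895 0.1362] yaw -116.33 move [ -0.7  -0.4 100.2] rz -29.988 j6 -144.3 F [-0.3 -0.9 -0.2] M [ 0.118  0.077 -0.021] op 0.48583268219187625 t 6.625
[319.305448   192.50791728] [319.25819473 262.56642293]
[ 0  0 26  2 32] [318.25   179.1875] [0.45343102 0.15577158 0.005     ] eye in tool [ 37.3  -0.8 131.2]
[  6   9  13  13 130] [317.63846154 194.04615385] [0.45868042 0.16537931 0.005     ] eye in tool [ 26.3  -1.2 131.2]
```

Emit:
{"method": "apply_moves", "body": {
  "rows": [
    {"x":0,"y":0,"z":0,"rx":0,"ry":0,"rz":15,"claw":130},
    {"x":0,"y":0,"z":0,"rx":0,"ry":0,"rz":15,"claw":130},
    {"x":0,"y":0,"z":0,"rx":0,"ry":0,"rz":15,"claw":130},
    {"x":0,"y":0,"z":0,"rx":0,"ry":0,"rz":15,"claw":130},
    {"x":0,"y":0,"z":0,"rx":0,"ry":0,"rz":15,"claw":130},
    {"x":0,"y":0,"z":0,"rx":0,"ry":0,"rz":15,"claw":130},
    {"x":0,"y":0,"z":0,"rx":0,"ry":0,"rz":15,"claw":130},
    {"x":0,"y":0,"z":0,"rx":0,"ry":0,"rz":15,"claw":130},
    {"x":0,"y":0,"z":0,"rx":0,"ry":0,"rz":15,"claw":130}
  ]
}}

```text
time_s: 7.8
position: [0.4689, 0.1894, 0.1349]
tcp_rot: [[-0.895, 0.446, -0.004], [0.446, 0.895, -0.001], [0.003, -0.002, -1.0]]
force: [-0.4, 0.3, 0.1]
opening: 0.49
grasp_force: 0.0
```

Emit:
{"method": "apply_moves", "body": {
  "rows": [
    {"x":0,"y":0,"z":0,"rx":0,"ry":0,"rz":15,"claw":130},
    {"x":0,"y":0,"z":0,"rx":0,"ry":0,"rz":15,"claw":130},
    {"x":0,"y":0,"z":0,"rx":0,"ry":0,"rz":15,"claw":130},
    {"x":0,"y":0,"z":0,"rx":0,"ry":0,"rz":15,"claw":130},
    {"x":0,"y":0,"z":0,"rx":0,"ry":0,"rz":15,"claw":130},
    {"x":0,"y":0,"z":0,"rx":0,"ry":0,"rz":15,"claw":130},
    {"x":0,"y":0,"z":0,"rx":0,"ry":0,"rz":15,"claw":130},
    {"x":0,"y":0,"z":0,"rx":0,"ry":0,"rz":15,"claw":130},
    {"x":0,"y":0,"z":0,"rx":0,"ry":0,"rz":15,"claw":130},
    {"x":0,"y":0,"z":0,"rx":0,"ry":0,"rz":15,"claw":130}
  ]
}}

```text
time_s: 9.05
position: [0.4691, 0.1894, 0.1351]
tcp_rot: [[0.443, 0.897, -0.003], [0.897, -0.443, -0.001], [-0.002, -0.003, -1.0]]
force: [0.6, -0.0, 0.3]
opening: 0.49
grasp_force: 0.0
```

```bash
python3 - <<'E'
from h import *
rel([.4702,.1887,.036],63.6)
s=read_state(); p=camera_params('wrist'); im,d=capture('wrist'); hsv=cv2.cvtColor(im,cv2.COLOR_RGB2HSV)
m=(hsv[...,0]>45)&(hsv[...,0]<78)&(hsv[...,1]>120)&(hsv[...,2]>120)
n,l,st,c=cv2.connectedComponentsWithStats(m.astype(np.uint8))
for k in range(1,n):
    if st[k,4]>100: G=wplane(p,*c[k],.005); print(st[k],c[k],G,(s['tcp_rot'].T@(G-s['position'])*1e3).round(1))
E
```

```text
pos [0.4691 0.1894 0.1351] yaw 63.72 move [ 0.   1.6 99.1] rz 0.019 j6 35.6 F [ 0.6 -0.   0.3] M [-0.072  0.153  0.02 ] op 0.4901289392536182 t 9.05
[ 506    0  117  117 9182] [566.62731431  54.19919408] [0.71979398 0.23453206 0.005     ] [151.7 205.2 129.3]
[ 301  171   43   41 1401] [321.99000714 191.35688794] [0.48313085 0.21470192 0.005     ] [ 29.1   1.8 130. ]
```

Emit:
{"method": "apply_moves", "body": {
  "rows": [
    {"x":0.3,"y":1.6,"z":50,"rx":0,"ry":0,"rz":0,"claw":130},
    {"x":0.3,"y":1.6,"z":85,"rx":0,"ry":0,"rz":0,"claw":130},
    {"x":0.3,"y":1.6,"z":99,"rx":0,"ry":0,"rz":0,"claw":130},
    {"x":0.3,"y":1.6,"z":99,"rx":0,"ry":0,"rz":0,"claw":130},
    {"x":0.3,"y":1.6,"z":99,"rx":0,"ry":0,"rz":0,"claw":190},
    {"x":0.3,"y":1.6,"z":99,"rx":0,"ry":0,"rz":0,"claw":255},
    {"x":0.3,"y":1.6,"z":99,"rx":0,"ry":0,"rz":0,"claw":255},
    {"x":0.3,"y":1.6,"z":99,"rx":0,"ry":0,"rz":0,"claw":255},
    {"x":0.3,"y":1.6,"z":99,"rx":0,"ry":0,"rz":0,"claw":255}
  ]
}}

```text
time_s: 10.22
position: [0.4718, 0.1892, 0.038]
tcp_rot: [[0.443, 0.896, 0.001], [0.896, -0.443, 0.0], [0.0, 0.001, -1.0]]
force: [-0.6, 0.2, 4.9]
opening: 0.115
grasp_force: 30.0
```

Emit:
{"method": "apply_moves", "body": {
  "rows": [
    {"x":0,"y":0,"z":-40,"rx":0,"ry":0,"rz":0,"claw":255},
    {"x":0,"y":0,"z":-95,"rx":0,"ry":0,"rz":0,"claw":255},
    {"x":0,"y":0,"z":-110,"rx":0,"ry":0,"rz":0,"claw":255},
    {"x":0,"y":0,"z":-110,"rx":0,"ry":0,"rz":0,"claw":255},
    {"x":0,"y":0,"z":-110,"rx":0,"ry":0,"rz":0,"claw":255}
  ]
}}

```text
time_s: 10.85
position: [0.4705, 0.189, 0.1462]
tcp_rot: [[0.444, 0.896, -0.003], [0.896, -0.444, -0.001], [-0.002, -0.002, -1.0]]
force: [0.2, -0.1, -0.6]
opening: 0.115
grasp_force: 30.0
```

```bash
python3 - <<'E'
from h import *
s=read_state(); R=s['tcp_rot']; p=camera_params('wrist'); im,d=capture('wrist'); hsv=cv2.cvtColor(im,cv2.COLOR_RGB2HSV)
m=(hsv[...,0]>45)&(hsv[...,0]<78)&(hsv[...,1]>120)&(hsv[...,2]>120)
n,l,st,c=cv2.connectedComponentsWithStats(m.astype(np.uint8))
for k in range(1,n):
    if st[k,4]>100: G=wplane(p,*c[k],s['position'][2]-.0305); print(st[k],c[k],(R.T@(G-s['position'])*1e3).round(1))
piv=np.array([.48246,-.01133]); a=np.radians(72.62); u=np.array([np.cos(a),np.sin(a)])
T=piv+.0803*u; print(T); rel([*T,.13],72.62)
E
```

```text
[ 498    2  115  115 8967] [556.8640571   55.44964871] [119. 122.  30.]
[ 287  193   65   62 3185] [319.38618524 224.49544741] [28.6  0.  30.4]
[0.50644623 0.06530388]
pos [0.4704 0.1889 0.146 ] yaw 63.67 move [-94.8  87.2  15.9] rz -1.492 j6 35.6 F [-0.5  0.2 -0.6] M [-0.075  0.073 -0.013] op 0.10823269194111024 t 10.9
```

Emit:
{"method": "apply_moves", "body": {
  "rows": [
    {"x":-40,"y":35,"z":0,"rx":0,"ry":0,"rz":-1.5,"claw":255},
    {"x":-70,"y":65,"z":5,"rx":0,"ry":0,"rz":-1.5,"claw":255},
    {"x":-95.3,"y":87.1,"z":10,"rx":0,"ry":0,"rz":-1.5,"claw":255},
    {"x":-95.3,"y":87.1,"z":10,"rx":0,"ry":0,"rz":-1.5,"claw":255},
    {"x":-95.3,"y":87.1,"z":10,"rx":0,"ry":0,"rz":-1.5,"claw":255},
    {"x":-95.3,"y":87.1,"z":10,"rx":0,"ry":0,"rz":-1.5,"claw":255}
  ]
}}

```text
time_s: 11.65
position: [0.5066, 0.0662, 0.1371]
tcp_rot: [[0.297, 0.955, -0.001], [0.955, -0.297, 0.0], [-0.0, -0.001, -1.0]]
force: [0.3, 0.2, -0.6]
opening: 0.113
grasp_force: 30.0
```

```bash
python3 - <<'E'
from h import *
piv=np.array([.48246,-.01133]); a=np.radians(72.62); u=np.array([np.cos(a),np.sin(a)])
T=piv+.0797*u; rel([*T,.0985],72.62)
s=read_state(); R=s['tcp_rot']; p=camera_params('wrist'); im,d=capture('wrist'); save('w4',im)
third=piv+.108*u; print('third px',wpix(p,[[*third,.062]]),'place4',wpix(p,[[*(piv+.108*np.array([np.cos(a+.4363),np.sin(a+.4363)])),.062]]),'blue',wpix(p,[[*(piv+.108*np.array([np.cos(a-.4363),np.sin(a-.4363)])),.062]]))
E
```

```text
pos [0.5066 0.0662 0.1371] yaw 72.75 move [-1.5  0.2 38.6] rz 0.021 j6 12.1 F [ 0.3  0.2 -0.6] M [-0.062  0.086 -0.007] op 0.11294433181243739 t 11.65
third px [[319.85684167 209.33074099]] place4 [[243.37611194 225.97587237]] blue [[396.25715213 226.54286396]]
```

View pics/w4.png

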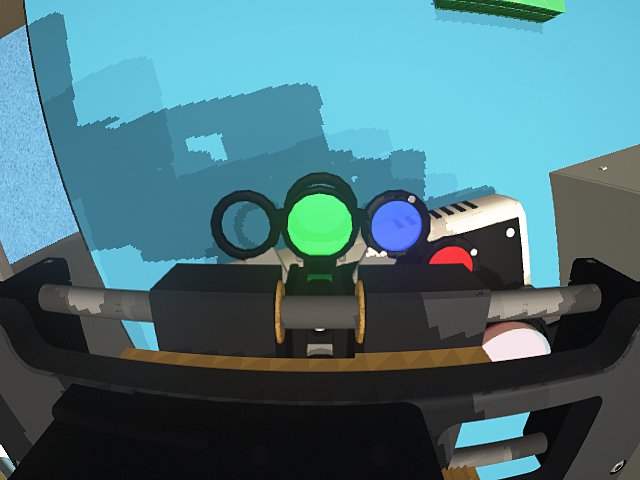

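The hanging green glass at (320,225) is centred sideways over the place-3 ring. The neighbouring rings are at (245,224) and (397,226), where they were predicted. I'll lower it in steps.

Emit:
{"method": "apply_moves", "body": {
  "rows": [
    {"x":-1,"y":0.2,"z":0,"rx":0,"ry":0,"rz":0,"claw":255},
    {"x":-1,"y":0.2,"z":5,"rx":0,"ry":0,"rz":0,"claw":255},
    {"x":-1,"y":0.2,"z":12,"rx":0,"ry":0,"rz":0,"claw":255},
    {"x":-1,"y":0.2,"z":18,"rx":0,"ry":0,"rz":0,"claw":255},
    {"x":-1,"y":0.2,"z":24,"rx":0,"ry":0,"rz":0,"claw":255},
    {"x":-1,"y":0.2,"z":24,"rx":0,"ry":0,"rz":0,"claw":255},
    {"x":-1,"y":0.2,"z":24,"rx":0,"ry":0,"rz":0,"claw":255}
  ]
}}

```text
time_s: 12.58
position: [0.5073, 0.0641, 0.1135]
tcp_rot: [[0.298, 0.955, 0.0], [0.955, -0.298, 0.0], [0.0, 0.0, -1.0]]
force: [0.3, 0.9, -0.4]
opening: 0.114
grasp_force: 30.0
```

Emit:
{"method": "apply_moves", "body": {
  "rows": [
    {"x":0,"y":0,"z":4,"rx":0,"ry":0,"rz":0,"claw":255},
    {"x":0,"y":0,"z":8,"rx":0,"ry":0,"rz":0,"claw":255},
    {"x":0,"y":0,"z":12,"rx":0,"ry":0,"rz":0,"claw":255},
    {"x":0,"y":0,"z":12,"rx":0,"ry":0,"rz":0,"claw":255},
    {"x":0,"y":0,"z":12,"rx":0,"ry":0,"rz":0,"claw":255}
  ]
}}

```text
time_s: 13.2
position: [0.5073, 0.0641, 0.1015]
tcp_rot: [[0.298, 0.955, -0.0], [0.955, -0.298, -0.0], [-0.0, -0.0, -1.0]]
force: [0.4, -0.1, -0.2]
opening: 0.112
grasp_force: 30.0
```

```bash
python3 - <<'E'
from h import *
for i in range(3):
    rel([.5063,.0647,.0985],72.62); capture('top')
E
```

```text
pos [0.5073 0.0641 0.1015] yaw 72.67 move [ 0.2 -1.1  3. ] rz 0.009 j6 12.0 F [ 0.4 -0.1 -0.2] M [-0.128  0.094 -0.004] op 0.11248105580039143 t 13.2
pos [0.5073 0.0641 0.1016] yaw 72.67 move [ 0.2 -1.1  3.1] rz 0.009 j6 12.0 F [-0.6 -0.7  0.2] M [-0.111  0.077 -0.016] op 0.11392442773828897 t 13.25
pos [0.5074 0.0641 0.1016] yaw 72.67 move [ 0.2 -1.2  3.1] rz 0.009 j6 12.0 F [-0.4  0.1 -0. ] M [-0.153  0.036 -0.002] op 0.11034357875019736 t 13.3
```

Emit:
{"method": "apply_moves", "body": {
  "rows": [
    {"x":0,"y":-0.8,"z":1,"rx":0,"ry":0,"rz":0,"claw":255},
    {"x":0,"y":-0.8,"z":2,"rx":0,"ry":0,"rz":0,"claw":255},
    {"x":0,"y":-0.8,"z":3,"rx":0,"ry":0,"rz":0,"claw":255},
    {"x":0,"y":-0.8,"z":3,"rx":0,"ry":0,"rz":0,"claw":255}
  ]
}}

```text
time_s: 13.85
position: [0.5066, 0.0643, 0.0999]
tcp_rot: [[0.298, 0.955, 0.001], [0.955, -0.298, -0.0], [0.0, 0.001, -1.0]]
force: [-1.8, -0.7, 11.1]
opening: 0.115
grasp_force: 30.0
```

Contact comes at an underside height of about 62 mm, so the filter is seated. I'll ease off the push, open and rise.

Emit:
{"method": "apply_moves", "body": {
  "rows": [
    {"x":0,"y":0,"z":-1,"rx":0,"ry":0,"rz":0,"claw":255},
    {"x":0,"y":0,"z":-1,"rx":0,"ry":0,"rz":0,"claw":215},
    {"x":0,"y":0,"z":-1,"rx":0,"ry":0,"rz":0,"claw":190},
    {"x":0,"y":0,"z":-1,"rx":0,"ry":0,"rz":0,"claw":160},
    {"x":0,"y":0,"z":-1,"rx":0,"ry":0,"rz":0,"claw":160},
    {"x":0,"y":0,"z":-30,"rx":0,"ry":0,"rz":0,"claw":160},
    {"x":0,"y":0,"z":-80,"rx":0,"ry":0,"rz":0,"claw":160},
    {"x":0,"y":0,"z":-100,"rx":0,"ry":0,"rz":0,"claw":130},
    {"x":0,"y":0,"z":-100,"rx":0,"ry":0,"rz":0,"claw":130}
  ]
}}

```text
time_s: 14.98
position: [0.5076, 0.0643, 0.2]
tcp_rot: [[0.298, 0.955, 0.004], [0.955, -0.298, -0.0], [0.001, 0.004, -1.0]]
force: [-0.1, 0.0, 0.2]
opening: 0.468
grasp_force: 0.0
```

```bash
python3 - <<'E'
from h import *
rel([.4825,-.0113,.2],177.6)
p=camera_params('wrist'); im,d=capture('wrist')
hsv=cv2.cvtColor(im,cv2.COLOR_RGB2HSV)
m=(hsv[...,0]>45)&(hsv[...,0]<78)&(hsv[...,1]>120)&(hsv[...,2]>120)
n,l,st,c=cv2.connectedComponentsWithStats(m.astype(np.uint8))
for k in range(1,n):
    if st[k,4]>100: print(st[k],c[k],wplane(p,*c[k],.067))
a=np.radians(72.62); print(np.array([.48246,-.01133])+.108*np.array([np.cos(a),np.sin(a)]))
t,d=capture('top')
A=cv2.resize(im[120:300,180:460],None,fx=2,fy=2,interpolation=cv2.INTER_CUBIC)
B=cv2.resize(t[190:280,260:400],None,fx=4,fy=4,interpolation=cv2.INTER_CUBIC)[:300,:560]
save('c5',np.vstack([A[:300],B]))
E
```

```text
pos [0.5076 0.0643 0.2   ] yaw 72.67 move [-79.7  -1.4  -0. ] rz -17.488 j6 12.0 F [-0.1  0.   0.2] M [-0.082  0.068  0.021] op 0.46812770883803234 t 14.975
[ 450    0   73   29 1109] [497.09558161  12.22813345] [0.69447198 0.19159027 0.067     ]
[ 297  173   42   41 1375] [317.42836364 193.19563636] [0.51480418 0.09082394 0.067     ]
[0.51472043 0.09173922]
```

View pics/c5.png

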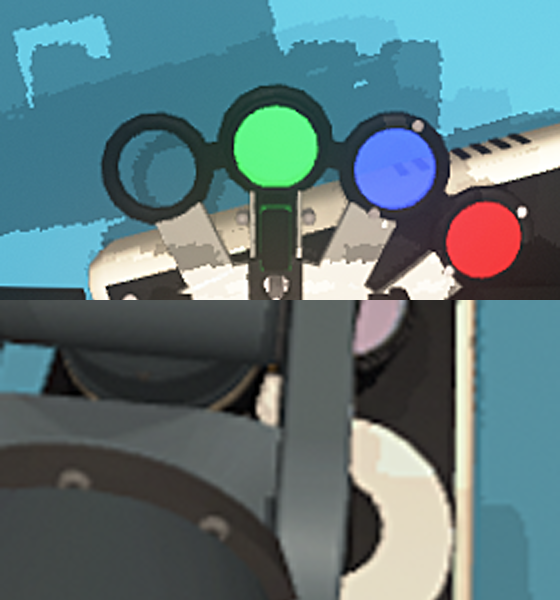

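The filter sits flat, with the peg through the eye at crop (275,285) and a dowel on each side at (242,217) and (307,217). Next is the knob.

Emit:
{"method": "apply_moves", "body": {
  "rows": [
    {"x":-79.7,"y":-1.4,"z":0,"rx":0,"ry":0,"rz":-14,"claw":120},
    {"x":-79.7,"y":-1.4,"z":0,"rx":0,"ry":0,"rz":-14,"claw":120},
    {"x":-79.7,"y":-1.4,"z":0,"rx":0,"ry":0,"rz":-14,"claw":120},
    {"x":-79.7,"y":-1.4,"z":0,"rx":0,"ry":0,"rz":-14,"claw":120},
    {"x":-79.7,"y":-1.4,"z":0,"rx":0,"ry":0,"rz":-14,"claw":120},
    {"x":-79.7,"y":-1.4,"z":0,"rx":0,"ry":0,"rz":-14,"claw":120},
    {"x":-79.7,"y":-1.4,"z":0,"rx":0,"ry":0,"rz":-14,"claw":120},
    {"x":-79.7,"y":-1.4,"z":0,"rx":0,"ry":0,"rz":-14,"claw":120},
    {"x":-79.7,"y":-1.4,"z":0,"rx":0,"ry":0,"rz":-14,"claw":120}
  ]
}}

```text
time_s: 16.2
position: [0.4805, -0.0111, 0.1971]
tcp_rot: [[-0.917, 0.398, -0.003], [0.398, 0.917, 0.001], [0.003, -0.001, -1.0]]
force: [-0.6, 0.1, -0.5]
opening: 0.53
grasp_force: 0.0
```

Emit:
{"method": "apply_moves", "body": {
  "rows": [
    {"x":0,"y":0,"z":0,"rx":0,"ry":0,"rz":-3.5,"claw":120},
    {"x":0,"y":0,"z":0,"rx":0,"ry":0,"rz":-3.5,"claw":120},
    {"x":0,"y":0,"z":0,"rx":0,"ry":0,"rz":-3.5,"claw":120},
    {"x":0,"y":0,"z":0,"rx":0,"ry":0,"rz":-3.5,"claw":120},
    {"x":0,"y":0,"z":0,"rx":0,"ry":0,"rz":-3.5,"claw":120}
  ]
}}

```text
time_s: 16.82
position: [0.4813, -0.0113, 0.1984]
tcp_rot: [[-0.999, 0.043, -0.0], [0.043, 0.999, 0.0], [0.0, 0.0, -1.0]]
force: [0.0, -0.7, 0.1]
opening: 0.528
grasp_force: 0.0
```

```bash
python3 - <<'E'
from h import *
rel([.4825,-.0113,.116],177.6)
E
```

```text
pos [ 0.4813 -0.0113  0.1984] yaw 177.55 move [-1.2 -0.  82.4] rz -0.008 j6 -102.2 F [ 0.  -0.7  0.1] M [ 0.01   0.006 -0.019] op 0.5278584214062115 t 16.825
```

Emit:
{"method": "apply_moves", "body": {
  "rows": [
    {"x":-1,"y":0,"z":40,"rx":0,"ry":0,"rz":0,"claw":120},
    {"x":-1,"y":0,"z":65,"rx":0,"ry":0,"rz":0,"claw":120},
    {"x":-1,"y":0,"z":81,"rx":0,"ry":0,"rz":0,"claw":120},
    {"x":-1,"y":0,"z":81,"rx":0,"ry":0,"rz":0,"claw":120},
    {"x":-1,"y":0,"z":81,"rx":0,"ry":0,"rz":0,"claw":170},
    {"x":-1,"y":0,"z":81,"rx":0,"ry":0,"rz":0,"claw":255},
    {"x":-1,"y":0,"z":81,"rx":0,"ry":0,"rz":0,"claw":255},
    {"x":-1,"y":0,"z":81,"rx":0,"ry":0,"rz":0,"claw":255},
    {"x":-1,"y":0,"z":81,"rx":0,"ry":0,"rz":0,"claw":255}
  ]
}}

```text
time_s: 17.95
position: [0.4826, -0.0118, 0.1179]
tcp_rot: [[-0.999, 0.04, 0.001], [0.04, 0.999, -0.001], [-0.001, -0.001, -1.0]]
force: [-1.1, -3.4, 3.5]
opening: 0.159
grasp_force: 30.0
```

```bash
python3 - <<'E'
from h import *
rel([.4825,-.0113,.116],177.6)
E
```

```text
pos [ 0.4826 -0.0118  0.1179] yaw 177.71 move [0.2 0.5 1.9] rz 0.018 j6 -102.3 F [-1.1 -3.4  3.5] M [-0.455  0.172  0.07 ] op 0.15864444531175703 t 17.95
```

Emit:
{"method": "apply_moves", "body": {
  "rows": [
    {"x":0,"y":0,"z":0,"rx":0,"ry":0,"rz":0.7,"claw":255},
    {"x":0,"y":0,"z":0,"rx":0,"ry":0,"rz":1.4,"claw":255},
    {"x":0,"y":0,"z":0,"rx":0,"ry":0,"rz":2.1,"claw":255},
    {"x":0,"y":0,"z":0,"rx":0,"ry":0,"rz":2.8,"claw":255},
    {"x":0,"y":0,"z":0,"rx":0,"ry":0,"rz":3.5,"claw":255},
    {"x":0,"y":0,"z":0,"rx":0,"ry":0,"rz":4.17,"claw":255},
    {"x":0,"y":0,"z":0,"rx":0,"ry":0,"rz":4.17,"claw":255}
  ]
}}

```text
time_s: 18.82
position: [0.4827, -0.0117, 0.118]
tcp_rot: [[-0.889, 0.458, 0.001], [0.458, 0.889, -0.001], [-0.001, -0.0, -1.0]]
force: [-0.5, -2.4, 4.3]
opening: 0.159
grasp_force: 30.0
```

```bash
python3 - <<'E'
from h import *
rel([.4825,-.0113,.1179],152.6)
E
```

```text
pos [ 0.4827 -0.0117  0.118 ] yaw 152.73 move [0.3 0.2 0.1] rz 0.021 j6 -77.4 F [-0.5 -2.4  4.3] M [-0.441  0.251  0.109] op 0.1590340972338185 t 18.825
```

Emit:
{"method": "apply_moves", "body": {
  "rows": [
    {"x":0,"y":0,"z":0,"rx":0,"ry":0,"rz":0.7,"claw":255},
    {"x":0,"y":0,"z":0,"rx":0,"ry":0,"rz":1.4,"claw":255},
    {"x":0,"y":0,"z":0,"rx":0,"ry":0,"rz":2.1,"claw":255},
    {"x":0,"y":0,"z":0,"rx":0,"ry":0,"rz":2.8,"claw":255},
    {"x":0,"y":0,"z":0,"rx":0,"ry":0,"rz":3.5,"claw":255},
    {"x":0,"y":0,"z":0,"rx":0,"ry":0,"rz":4.17,"claw":255},
    {"x":0,"y":0,"z":0,"rx":0,"ry":0,"rz":4.17,"claw":255}
  ]
}}

```text
time_s: 19.7
position: [0.4828, -0.0115, 0.1179]
tcp_rot: [[-0.612, 0.791, 0.001], [0.791, 0.612, -0.001], [-0.001, 0.0, -1.0]]
force: [-0.8, -2.0, 5.9]
opening: 0.155
grasp_force: 30.0
```

```bash
python3 - <<'E'
from h import *
rel([.4825,-.0113,.1179],102.6)
E
```

```text
pos [ 0.4828 -0.0115  0.1179] yaw 127.75 move [ 0.4 -0.1  0. ] rz 4.192 j6 -52.4 F [-0.8 -2.   5.9] M [-0.452  0.142  0.138] op 0.15546091341324125 t 19.7
```

Two clicks done, and the moment is rising as expected. Now the third click, then a check of the angle.

Emit:
{"method": "apply_moves", "body": {
  "rows": [
    {"x":0,"y":0,"z":0,"rx":0,"ry":0,"rz":0.7,"claw":255},
    {"x":0,"y":0,"z":0,"rx":0,"ry":0,"rz":1.4,"claw":255},
    {"x":0,"y":0,"z":0,"rx":0,"ry":0,"rz":2.1,"claw":255},
    {"x":0,"y":0,"z":0,"rx":0,"ry":0,"rz":2.8,"claw":255},
    {"x":0,"y":0,"z":0,"rx":0,"ry":0,"rz":3.5,"claw":255},
    {"x":0,"y":0,"z":0,"rx":0,"ry":0,"rz":4.17,"claw":255},
    {"x":0,"y":0,"z":0,"rx":0,"ry":0,"rz":4.17,"claw":255},
    {"x":0,"y":0,"z":0,"rx":0,"ry":0,"rz":4.17,"claw":255}
  ]
}}

```text
time_s: 20.7
position: [0.4829, -0.0115, 0.1179]
tcp_rot: [[-0.221, 0.975, 0.001], [0.975, 0.221, -0.0], [-0.001, 0.001, -1.0]]
force: [0.3, -1.9, 4.1]
opening: 0.157
grasp_force: 30.0
```

```bash
python3 - <<'E'
from h import *
rel([.4825,-.0113,.1179],102.6)
p=camera_params('wrist'); im,d=capture('wrist')
t,d=capture('scene')
A=cv2.resize(im,None,fx=.75,fy=.75)
B=cv2.resize(t[210:310,280:440],None,fx=3,fy=2.4,interpolation=cv2.INTER_CUBIC)
save('c6',np.vstack([A,B]))
a=np.radians(-2.38); piv=np.array([.48246,-.01133])
f=lambda th,z:wpix(p,[[*(piv+.108*np.array([np.cos(a+np.radians(th)),np.sin(a+np.radians(th))])),z]])[0].round(1)
print({k:f(k,.062) for k in(-75,-50,-25,0,25)})
E
```

```text
pos [ 0.4829 -0.0115  0.1179] yaw 102.77 move [ 0.3 -0.4  0. ] rz 0.028 j6 -27.4 F [ 0.3 -1.9  4.1] M [-0.353  0.127  0.205] op 0.15695148277532378 t 20.7
{-75: array([317.8, 411.6]), -50: array([386. , 399.1]), -25: array([445.3, 362.2]), 0: array([486.5, 304. ]), 25: array([500.4, 231.1])}
```

View pics/c6.png

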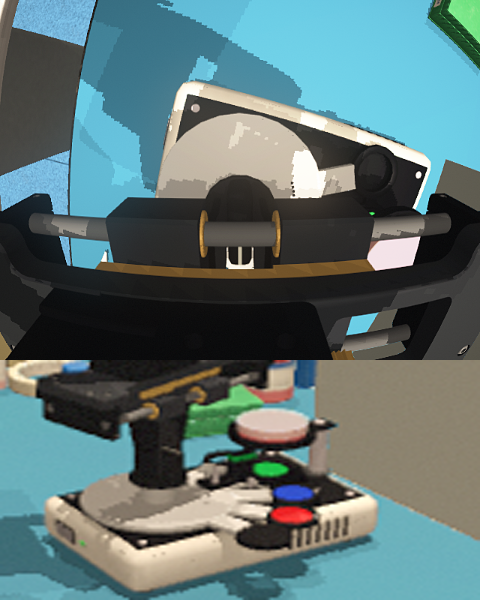

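The scene view shows the green glass under the dish, with blue and red moved on past it. The wrist view shows the open place-4 ring at about (500,227), one step before the window. I'll do a precise check of the turret angle.

```bash
python3 - <<'E'
from h import *
p=camera_params('scene'); im,d=capture('scene'); hsv=cv2.cvtColor(im,cv2.COLOR_RGB2HSV); R=np.array(p['orientation']);o=np.array(p['xyz'])
piv=np.array([.48246,-.01133])
def go(n,m,box,z):
    u0,v0,u1,v1=box; k,l,st,c=cv2.connectedComponentsWithStats(m[v0:v1,u0:u1].astype(np.uint8)); i=1+np.argmax(st[1:,4]); q=c[i]+[u0,v0]
    r=R@np.array([(q[0]-p['cx'])/p['fx'],-(q[1]-p['cy'])/p['fy'],-1]); P=(o+r*(z-o[2])/r[2])[:2]-piv
    print(n,st[i],q,'r',np.hypot(*P)*1e3,'ang rel lamp',np.degrees(np.arctan2(P[1],P[0]))+2.38)
s=hsv[...,1]>150; h=hsv[...,0]
B=(350,245,400,285)
go('green',s&(h>45)&(h<78),(358,246,385,265),.067)
go('blue',s&(h>112)&(h<128),B,.063); go('red',s&((h<8)|(h>172)),(365,268,400,285),.063)
w=camera_params('wrist'); im,d=capture('wrist'); g=cv2.cvtColor(im,cv2.COLOR_RGB2GRAY)
c=cv2.HoughCircles(g[180:280,450:560],cv2.HOUGH_GRADIENT,1,20,param1=80,param2=15,minRadius=18,maxRadius=36)
for x,y,r in c[0][:4]:
    P=wplane(w,x+450,y+180,.062)[:2]-piv; print('ring4',x+450,y+180,r,np.hypot(*P)*1e3,np.degrees(np.arctan2(P[1],P[0]))+2.38)
rel([.4825,-.0113,.1179],102.6)
E
```

```text
green [ 6  6 13  7 68] [369.38235294 255.22058824] r 104.0204520589788 ang rel lamp -2.3508414742989956
blue [21 17 13  7 72] [377.18055556 264.95833333] r 106.79615089034766 ang rel lamp -28.061265920933526
red [ 5  3 14  7 84] [376.63095238 274.05952381] r 109.1480926205343 ang rel lamp -52.67625350626365
ring4 497.5 226.5 25.4 106.1955076160373 26.678063018416463
pos [ 0.4829 -0.0115  0.1179] yaw 102.77 move [ 0.3 -0.4  0. ] rz 0.028 j6 -27.4 F [-0.1 -1.7  4.9] M [-0.293  0.171  0.089] op 0.1605579642030548 t 20.9
```

```bash
python3 - <<'E'
from h import *
from scipy.optimize import least_squares
p=camera_params('scene'); R=np.array(p['orientation']);o=np.array(p['xyz'])
def cents(im):
    hsv=cv2.cvtColor(im,cv2.COLOR_RGB2HSV); s=hsv[...,1]>150; h=hsv[...,0]; out=[]
    for m in (s&((h<8)|(h>172)),s&(h>112)&(h<128)):
        b=m[235:290,305:400].astype(np.uint8); k,l,st,c=cv2.connectedComponentsWithStats(b)
        i=1+np.argmax(st[1:,4]); q=c[i]+[305,235]; r=R@np.array([(q[0]-p['cx'])/p['fx'],-(q[1]-p['cy'])/p['fy'],-1]); print(st[i],q)
        out.append((o+r*(.063-o[2])/r[2])[:2])
    return out
a=cents(np.load('/tmp/scene.npz')['im']); b=cents(capture('scene')[0])
# common pivot (scene-camera frame bias) and rest yaw, turn
A=np.radians([25,50])
def f(t):
    g=lambda c,th:c-t[:2]-.108*np.array([np.cos(th),np.sin(th)])
    return np.concatenate([g(a[i],A[i]+t[2]) for i in(0,1)]+[g(b[i],A[i]+t[2]-t[3]) for i in(0,1)])
r=least_squares(f,[.482,-.011,0,1.3]); print(r.x[:2],np.degrees(r.x[2:]),(r.fun*1e3).round(1))
E
```

```text
[44 13 14  7 66] [355.93939394 250.96969697]
[36 12  4  4 12] [342.5        248.16666667]
[65 36 14  8 85] [376.67058824 274.17647059]
[66 27 13  7 73] [377.15068493 265.        ]
[ 0.47895429 -0.01526608] [-5.76683287 71.94275831] [-3.   4.   2.9 -3.8  0.3 -0.1 -0.2 -0.1]
```

```bash
python3 - <<'E'
from h import *
p=camera_params('scene'); R=np.array(p['orientation']);o=np.array(p['xyz'])
im=capture('scene')[0]; hsv=cv2.cvtColor(im,cv2.COLOR_RGB2HSV)
def P(q,z):
    r=R@np.array([(q[0]-p['cx'])/p['fx'],-(q[1]-p['cy'])/p['fy'],-1]); return (o+r*(z-o[2])/r[2])[:2]
def cen(m,b):
    u0,v0,u1,v1=b; k,l,st,c=cv2.connectedComponentsWithStats(m[v0:v1,u0:u1].astype(np.uint8)); i=1+np.argmax(st[1:,4]); print(st[i],c[i]+[u0,v0]); return c[i]+[u0,v0]
s=hsv[...,1]>150;h=hsv[...,0]
g=P(cen(s&(h>45)&(h<78),(358,246,385,265)),.067)
pk=(hsv[...,2]>140)&(hsv[...,1]<110)&((h<20)|(h>150))
dish=P(cen(pk,(350,222,388,246)),.119)
a=np.radians(-2.38); w=np.array([.48246,-.01133])+.108*np.array([np.cos(a),np.sin(a)])
n=np.array([-np.sin(a),np.cos(a)])
print('green',g,'dish',dish,'window',w,'tangential deg: green-dish',np.degrees((g-dish)@n/.108),'dish-window mm',(dish-w)*1e3)
I=capture('wrist')[0]
save('c7',np.hstack([cv2.resize(im[220:285,345:405],(480,520),interpolation=cv2.INTER_CUBIC)[:, :400],cv2.resize(I[190:260,470:530],(400,520),interpolation=cv2.INTER_CUBIC)]))
E
```

```text
[ 6  6 13  7 66] [369.51515152 255.21212121]
[  9   9  24  12 227] [370.44933921 236.62555066]
green [ 0.58642577 -0.02005059] dish [ 0.58401086 -0.02406242] window [ 0.59036684 -0.0158149 ] tangential deg: green-dish 2.179709526010501 dish-window mm [-6.35597819 -8.24751915]
```

View pics/c7.png

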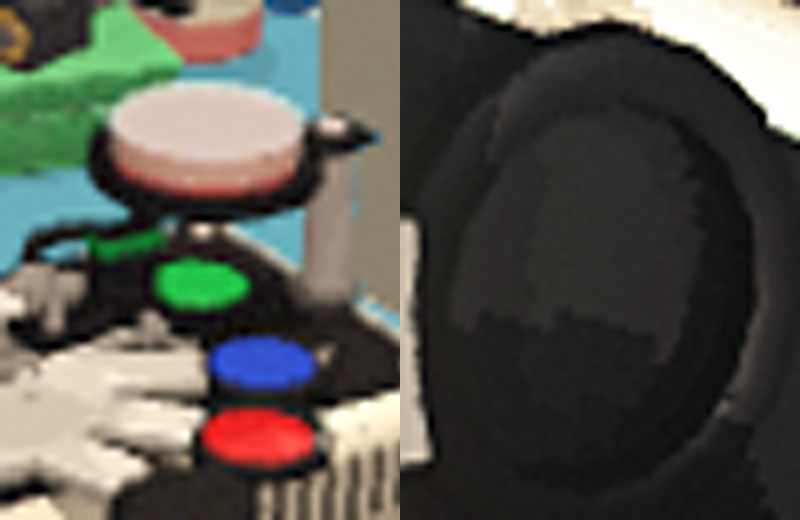

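The wrist close-up puts the ring-4 opening at about (499.6,229.7), against (500.4,231.1) predicted for the third click, which is within about half a degree. The scene view agrees to within its resolution.

```bash
python3 -c "
from rig import hand_in
print(hand_in())"
```

```text
the job is handed in; nothing more can be done
None
```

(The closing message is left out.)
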